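# Run a fingertip along the specimen tray to shut its lids

### The arm

A 7-joint arm with a two-finger parallel gripper is mounted at the origin on the work surface. World frame = base frame: x ahead of the robot, y to its left, z up, the work surface at z = 0. Lengths are in m, angles in rad, forces in N, time in s.
With the tool pointing down it reaches from about 0.425 to 0.875 m from the base axis. Payload 8.4 kg.
Tool frame: the origin (TCP) lies on the centre line of the jaws, within the pads' length; the fingertips stand 22 mm ahead of it and the grasp point (between the pads) lies 3 mm ahead of it; z points along the fingers, y is the line along which they close (so a half turn about z gives the same grasp; the last joint's range is limited). The gripper opens to 87 mm and grips with 3 to 60 N. Pads are 19 mm wide; open, the fingers measure 117 mm over their backs; the gripper's body (75 mm by 190 mm) begins 51 mm behind the grasp point.
Start: joints at [1.241, 0.333, 0.04, 1.465, -0.013, 1.343, -0.059], TCP at [0.149, -0.633, 0.245] pointing down, gripper open.
Joint ranges: [-2.58, 2.58], [-0.38, 2.09], [-1.3, 1.39], [0.25, 2.4], [-1.5, 4.64], [0.08, 2.09], [-2.65, 2.65]. Speed limits (rad/s): [2.22, 2.22, 2.79, 2.79, 3.14, 3.14, 3.14].

### API

Orientations are given as a unit quaternion [w, x, y, z].
In Python, from bench import goto, movel, set_joints, command_gripper, pause, solve_ik, capture, camera_info, PlanningError, sign_off, read_time_s, read_qpos, read_dq, read_tau, read_ee_pos, read_eef_rot, read_ft_force, read_ft_torque, read_gripper_width, read_grip_force gives the robot as it stands. Calls block until the motion is done:
- goto(position, orientation): joint-space move of the TCP to a pose.
- movel(position, ori=None, v=0.15): straight line of the TCP; ori=None keeps the orientation; v is the mean speed in m/s.
- set_joints(angles): joint-space move.
- command_gripper(opening): finger opening in m; the grip force is fixed at half the most; returns when the fingers have stopped.
- pause(seconds).
- solve_ik(position, orientation): joint angles nearest the present ones, or None.
- capture(name): name is "side" or "top" or "wrist"; returns (picture, depth): 400x640x3 uint8, red, green, blue; 400x640 float32, m along the optical axis (not along the pixel's ray), 0 where there is no reading.
- camera_info(name): a dict with "fovy" (degrees; the focal length in pixels is half the picture's height over the tangent of half this angle, whatever the lens; pixels are square), "cx", "cy" (the principal point, pixels), "eye" and "attitude" of the camera in the world. Camera axes: x right, y down, z forward; pixel columns grow to the right and rows downward; lengths in m; the calibration is good to about 2 mm. A picture is of the moment at which its call begins: read the wrist's pose just before it. camera_info takes no time and is no camera call; for the wrist camera it gives the pose at the moment of the call.
A pose or a line that the arm cannot do raises PlanningError and nothing moves.
- sign_off(): hands the job in; it is judged then, once.
Readings, each from a call of its own:
- read_time_s(): time.
- read_qpos(): joint angles.
- read_dq(): joint speeds.
- read_tau(): joint torques, N m.
- read_ee_pos(): TCP position.
- read_eef_rot(): TCP orientation.
- read_ft_force(): force on the tool from outside, world axes, zero at the start.
- read_ft_torque(): the same for the moment, N m.
- read_gripper_width(): finger opening in m.
- read_grip_force(): force on a finger pad.
Only numpy, scipy, OpenCV 4.12 (cv2) and the standard library are available. Lean on these libraries where they do the work, as an engineer would, in place of code of your own. Each camera call takes 0.05 s, during which the arm holds its last target. There are 200 camera calls.

### The job

Shut the five flip lids of the curved specimen tray by running the fingertips lightly along the row, from the lid at the robot's right end to the one at the left end, so that they close one after another and all lie flat on their wells. Touch the lids gently and do not grasp, lift or shove the tray: it stays where it stands, and the forceps, nippers and vial around it are left alone.

Things in the scene. Friction and masses are not known exactly. Their poses are not given: they have to be found in the camera images.
- tray: Loose dark grey tray, 0.9 kg, 30 mm high, slides if shoved. Origin on the bench under the middle well, z up, +y to the robot's left along the row. Five wells, 48 mm radial by 46 mm along the row, centred at (-200+200 cos a, 200 sin a) mm in its frame, a = -0.54, -0.27, 0, 0.27, 0.54 rad (lids 1 to 5, right to left): an arc of 200 mm radius, hollow side to the robot.
- lid_1 (a joint): Hinge of lid 1 (1 = right end, 5 = left end), rad: 0 shut flat on the well, 1.57 upright, stop at 1.9 leaning to the right. White flap 44 mm along the row, 46 mm radial, 3 mm thick, hinged on its well's right edge, so it shuts towards the left. Light friction hinge (0.008 N m): stays at any angle it is left at; no latch or spring.
- lid_1_hinge (a point): Middle of lid 1's hinge edge, on the lid's upper face when shut, 33 mm above the bench; 22 mm before (to the right of) the well's centre, square to the lid's radial direction.
- lid_1_edge (a point): Middle of lid 1's free edge, on its upper face; moves with the lid, 44 mm from the hinge; 33 mm above the bench when shut.
- lid_2 (a joint): Hinge of lid 2 (1 = right end, 5 = left end), rad: 0 shut flat on the well, 1.57 upright, stop at 1.9 leaning to the right. White flap 44 mm along the row, 46 mm radial, 3 mm thick, hinged on its well's right edge, so it shuts towards the left. Light friction hinge (0.008 N m): stays at any angle it is left at; no latch or spring.
- lid_2_hinge (a point): Middle of lid 2's hinge edge, on the lid's upper face when shut, 33 mm above the bench; 22 mm before (to the right of) the well's centre, square to the lid's radial direction.
- lid_2_edge (a point): Middle of lid 2's free edge, on its upper face; moves with the lid, 44 mm from the hinge; 33 mm above the bench when shut.
- lid_3 (a joint): Hinge of lid 3 (1 = right end, 5 = left end), rad: 0 shut flat on the well, 1.57 upright, stop at 1.9 leaning to the right. White flap 44 mm along the row, 46 mm radial, 3 mm thick, hinged on its well's right edge, so it shuts towards the left. Light friction hinge (0.008 N m): stays at any angle it is left at; no latch or spring.
- lid_3_hinge (a point): Middle of lid 3's hinge edge, on the lid's upper face when shut, 33 mm above the bench; 22 mm before (to the right of) the well's centre, square to the lid's radial direction.
- lid_3_edge (a point): Middle of lid 3's free edge, on its upper face; moves with the lid, 44 mm from the hinge; 33 mm above the bench when shut.
- lid_4 (a joint): Hinge of lid 4 (1 = right end, 5 = left end), rad: 0 shut flat on the well, 1.57 upright, stop at 1.9 leaning to the right. White flap 44 mm along the row, 46 mm radial, 3 mm thick, hinged on its well's right edge, so it shuts towards the left. Light friction hinge (0.008 N m): stays at any angle it is left at; no latch or spring.
- lid_4_hinge (a point): Middle of lid 4's hinge edge, on the lid's upper face when shut, 33 mm above the bench; 22 mm before (to the right of) the well's centre, square to the lid's radial direction.
- lid_4_edge (a point): Middle of lid 4's free edge, on its upper face; moves with the lid, 44 mm from the hinge; 33 mm above the bench when shut.
- lid_5 (a joint): Hinge of lid 5 (1 = right end, 5 = left end), rad: 0 shut flat on the well, 1.57 upright, stop at 1.9 leaning to the right. White flap 44 mm along the row, 46 mm radial, 3 mm thick, hinged on its well's right edge, so it shuts towards the left. Light friction hinge (0.008 N m): stays at any angle it is left at; no latch or spring.
- lid_5_hinge (a point): Middle of lid 5's hinge edge, on the lid's upper face when shut, 33 mm above the bench; 22 mm before (to the right of) the well's centre, square to the lid's radial direction.
- lid_5_edge (a point): Middle of lid 5's free edge, on its upper face; moves with the lid, 44 mm from the hinge; 33 mm above the bench when shut.
- forceps: Bystander: steel forceps lying flat, 125 mm long, 20 mm wide, 9 mm high, beyond the tray; origin under the middle.
- nippers: Bystander: steel bone nippers lying flat, 115 mm long, 52 mm wide, 9 mm high, beyond the tray; origin under the pivot.
- vial: Bystander: small closed jar, 28 mm across, 48 mm tall, standing in the hollow of the arc on the robot's side; origin at the centre of its underside.

How it is judged:
On the way, in this order (a step that is already met when the one before it is completed fails the run):
1. lid 1 is shut (within 0.15 rad), the lids to its left not yet (value of joint lid_1 below 0.15 rad and not (value of joint lid_2 below 0.15 rad) and not (value of joint lid_3 below 0.15 rad) and not (value of joint lid_4 below 0.15 rad) and not (value of joint lid_5 below 0.15 rad)), for 0.05 s.
2. lid 2 is shut (within 0.15 rad), the lids to its left not yet (value of joint lid_2 below 0.15 rad and not (value of joint lid_3 below 0.15 rad) and not (value of joint lid_4 below 0.15 rad) and not (value of joint lid_5 below 0.15 rad)), for 0.05 s.
3. lid 3 is shut (within 0.15 rad), the lids to its left not yet (value of joint lid_3 below 0.15 rad and not (value of joint lid_4 below 0.15 rad) and not (value of joint lid_5 below 0.15 rad)), for 0.05 s.
4. lid 4 is shut (within 0.15 rad), the lids to its left not yet (value of joint lid_4 below 0.15 rad and not (value of joint lid_5 below 0.15 rad)), for 0.05 s.
5. lid 5 is shut (within 0.15 rad), the lids to its left not yet (value of joint lid_5 below 0.15 rad), for 0.05 s.
At the end, for the whole second after the job is handed in: All five lids are within 0.15 rad of shut (free edge under about 6 mm up), the tray stands level and at rest within 25 mm of where it was, and the forceps, nippers and vial are within 20 mm of where they were (value of joint each of lid_1, lid_2, lid_3, lid_4, lid_5 below 0.15 rad and distance of tray from where it was at the start of the episode below 0.025 m and angle between tray's own z axis and vertical below 0.05 rad and linear speed of tray below 0.01 m/s and distance of each of forceps, nippers, vial from where it was at the start of the episode below 0.02 m); the robot touches nothing.
It fails at once if the tray is lifted or tipped (height (world z) of tray above 0.012 m or angle between tray's own z axis and vertical above 0.12 rad).
It fails at once if the tray is shoved more than 40 mm (distance of tray from where it was at the start of the episode above 0.04 m).
It fails at once if the fingers press on the tray or its lids with more than 20 N (contact force between the fingers and tray above 20 N).
It fails at once if a bystander is moved more than 30 mm or lifted (distance of any of forceps, nippers, vial from where it was at the start of the episode above 0.03 m).
It also fails if it takes over 43 s, if anything falls off the work surface, if the arm or the gripper's body presses on something with over 40 N, if the wrist force passes 120 N, or if a joint passes its speed limit or range.

## Working session

There is one attempt and no reset: what is moved stays moved. The work goes in short steps, each a Python script; the robot and the scene stay as the last script left them, time stands still between calls to the robot, and variables do not carry over. Pictures are saved under pics/ and viewed, at most 10 in all, crops included, and the job is handed in when it is done.

```bash
mkdir -p pics; python3 - <<'E'
from bench import *
import cv2,numpy as np
for n in("top","side"):
    p,d=capture(n); cv2.imwrite(f"pics/{n}0.png",p[:,:,::-1]); np.savez(f"{n}0.npz",p=p,d=d)
    print(n,camera_info(n))
print(read_time_s(),read_eef_rot(),read_gripper_width())
E
```

```text
top {'fovy': 51.51011167472475, 'cx': 325.6418140055622, 'cy': 193.7427248372824, 'eye': array([0.51374682, 0.01119841, 0.71432444]), 'attitude': array([-0.07712291,  0.71232379, -0.69554963,  0.05345649])}
side {'fovy': 48.89469202108008, 'cx': 316.9343148613326, 'cy': 197.83460543902598, 'eye': array([ 0.50538709, -0.51271086,  0.37026659]), 'attitude': array([-0.50802108,  0.85529218, -0.09246239,  0.04290197])}
0.1 [-7.16424154e-04  9.93352893e-01  1.15106446e-01 -1.52236796e-04] 0.08719353637353074
```

View pics/top0.png

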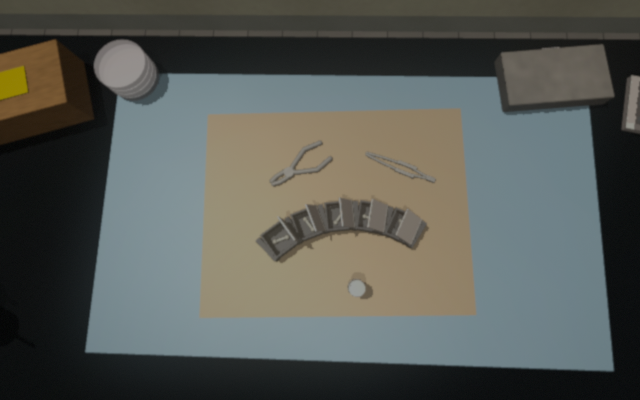

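View pics/side0.png

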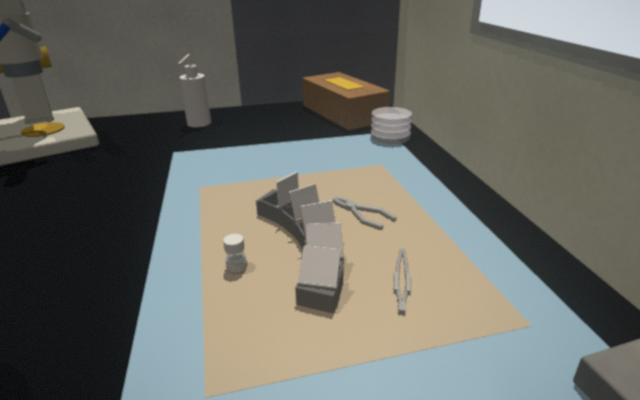

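The top view shows the tray arc from lid 5 at about (278,238) to lid 1 at (405,228). The vial is at (357,288), the nippers at (300,165) and the forceps at (400,167). In the side view the lids stand partly open. Next I make a height map from depth.

```bash
cat > h.py <<'E'
import numpy as np,cv2
from scipy.spatial.transform import Rotation as R
from bench import *
def cloud(d,ci):
    v,u=np.mgrid[:400,:640]; f=200/np.tan(np.radians(ci["fovy"])/2)
    P=np.stack([(u-ci["cx"])/f*d,(v-ci["cy"])/f*d,d],-1)
    q=np.array(ci["attitude"])
    return P@R.from_quat(q[[1,2,3,0]]).as_matrix().T+ci["eye"]
E
python3 - <<'E'
from h import *
out=[]
for n in("top","side"):
    a=np.load(n+"0.npz"); W=cloud(a["d"],camera_info(n)); ok=a["d"]>0
    if n=="top": print("bench z", [np.round(W[v,u],3) for v,u in((300,220),(130,230),(300,450),(130,440),(270,350))])
    else: print([np.round(W[v,u],3) for v,u in((340,250),(200,230),(300,450))])
    P=W[ok]; C=a["p"][ok]
    m=(P[:,0]>.33)&(P[:,0]<.68)&(abs(P[:,1])<.25)
    P=P[m];C=C[m]
    im=np.zeros((350,500,3),np.uint8)
    o=np.argsort(P[:,2]); P=P[o]
    h=cv2.applyColorMap(np.clip(P[:,2]/.08*255,0,255).astype(np.uint8)[:,None],cv2.COLORMAP_JET)[:,0]
    r=((.68-P[:,0])*1000).astype(int);c=((.25-P[:,1])*1000).astype(int)
    for dr in(0,1):
        for dc in(0,1): im[np.clip(r+dr,0,349),np.clip(c+dc,0,499)]=h
    out.append(im)
o=np.vstack(out); cv2.imwrite("pics/hm.png",cv2.resize(o,None,fx=.85,fy=.85,interpolation=cv2.INTER_NEAREST))
E
```

```text
bench z [array([0.461, 0.21 , 0.002]), array([0.761, 0.214, 0.   ]), array([ 0.472, -0.174, -0.001]), array([ 0.767, -0.164,  0.001]), array([ 0.517, -0.008,  0.001])]
[array([ 0.496, -0.154,  0.002]), array([0.485, 0.175, 0.003]), array([ 0.738, -0.144,  0.003])]
```

View pics/hm.png

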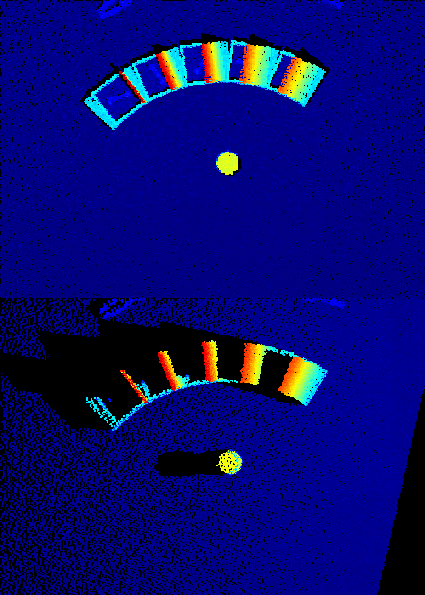

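Clear height map: the rim is cyan at about 30 mm. The lids slope up from their right edges, lid 1 lowest and lid 5 near upright. Next I fit the arc and the lid angles.

```bash
cat > fit.py <<'E'
from h import *
from scipy.optimize import least_squares
def fit(Ws,show=True):
    P=np.concatenate(Ws); P=P[(P[:,0]>.5)&(P[:,0]<.66)&(abs(P[:,1])<.18)]
    vm=(P[:,0]<.52)&(abs(P[:,1])<.04); P=P[~vm]
    rim=P[(P[:,2]>.022)&(P[:,2]<.036)]; c=np.array([.40,0.])
    for _ in range(6):
        q=rim[:,:2]-c; a=np.arctan2(q[:,1],q[:,0]); r=np.hypot(*q.T); I=[];O=[]
        for b in np.arange(a.min(),a.max(),.03):
            k=np.where((a>=b)&(a<b+.03))[0]
            if len(k)<8: continue
            if r[k].min()<185: I.append(k[r[k].argmin()])
            O.append(k[r[k].argmax()])
        O=[k for k in O if r[k]>.215]; I=[k for k in I if r[k]<.185]
        X=np.r_[rim[I,:2],rim[O,:2]]; s=np.r_[-np.ones(len(I)),np.ones(len(O))]
        f=lambda p:np.hypot(*(X-p[:2]).T)-.2-s*p[2]
        S=least_squares(f,[*c,.027],loss="soft_l1",f_scale=.002); c=S.x[:2]
    q=rim[:,:2]-c; a=np.arctan2(q[:,1],q[:,0])
    lo,hi=np.percentile(a,[.3,99.7]); phi=(lo+hi)/2
    if show: print("c",c,"half",S.x[2],"rms",np.std(f(S.x)),len(I),len(O),"ext",lo,hi,"phi",phi)
    A=[];
    for al in(-.54,-.27,0,.27,.54):
        e=np.array([np.cos(al+phi),np.sin(al+phi)]);t=np.array([-e[1],e[0]])
        h=c+.2*e-.022*t; d=P[:,:2]-h; rr=d@e;tt=d@t
        k=(abs(rr)<.02)&(tt>-.02)&(tt<.046)&(P[:,2]>.04)&(np.hypot(tt,P[:,2]-.033)<.046)
        if k.sum()<5: A.append((h,None,k.sum()));continue
        A.append((h.round(4),round(float(np.median(np.arctan2(P[k,2]-.033,tt[k]))),2),k.sum()))
    return c,phi,A
E
python3 - <<'E'
from fit import *
for ns in(("top",),("side",),("top","side")):
    Ws=[]
    for n in ns:
        a=np.load(n+"0.npz"); Ws.append(cloud(a["d"],camera_info(n))[a["d"]>0])
    c,phi,A=fit(Ws); print(ns,c+.2*np.array([np.cos(phi),np.sin(phi)])); [print(x) for x in A]
E
```

```text
c [ 0.40827846 -0.01138867] half 0.023805357198060616 rms 0.0004304510344197637 41 36 ext -0.5718034236291777 0.81946668517038 phi 0.12383163077060116
('top',) [0.60674699 0.01331441]
(array([ 0.5823, -0.1124]), 0.83, np.int64(357))
(array([ 0.6029, -0.0623]), 0.9, np.int64(330))
(array([ 0.6095, -0.0085]), 1.13, np.int64(259))
(array([0.6014, 0.045 ]), 1.28, np.int64(213))
(array([0.5794, 0.0945]), 1.57, np.int64(78))
c [ 0.40587517 -0.0135591 ] half 0.02381902668435926 rms 0.0008424344253661382 28 14 ext -0.5723338601518622 0.8233912197777838 phi 0.12552867981296084
('side',) [0.6043015  0.01148075]
(array([ 0.5801, -0.1142]), 0.82, np.int64(961))
(array([ 0.6006, -0.0641]), 0.89, np.int64(757))
(array([ 0.6071, -0.0103]), 1.11, np.int64(570))
(array([0.5989, 0.0432]), 1.25, np.int64(463))
(array([0.5768, 0.0926]), 1.56, np.int64(362))
c [ 0.40722558 -0.01298237] half 0.024721879007498917 rms 0.0009732043767630253 46 42 ext -0.5774772814270382 0.8244500038386302 phi 0.12348636120579598
('top', 'side') [0.60570262 0.01165218]
(array([ 0.5812, -0.114 ]), 0.83, np.int64(1322))
(array([ 0.6019, -0.0639]), 0.88, np.int64(1100))
(array([ 0.6084, -0.0102]), 1.1, np.int64(830))
(array([0.6004, 0.0434]), 1.24, np.int64(683))
(array([0.5783, 0.0929]), 1.54, np.int64(443))
```

```bash
cat > go.py <<'E'
from fit import *
C=np.array([.4072,-.0125]); PHI=.1240; LEAD=.0095
def frame(i):
    b=(i-3)*.27+PHI; e=np.array([np.cos(b),np.sin(b)]); t=np.array([-e[1],e[0]]); return b,e,t
def pose(i,s,h,sg):
    b,e,t=frame(i); p=C+.2*e+(-.022+s-LEAD)*t
    psi=b+sg*np.pi/2; return [*p,.033+h+.022],[0,np.cos(psi/2),np.sin(psi/2),0]
def shut(i,sg,v=.06,r=.035):
    F=[]
    for th in(1.3,.95,.6,.3,.08):
        p,q=pose(i,r*np.cos(th),r*np.sin(th),sg); movel(p,q,v=v); F.append(np.linalg.norm(read_ft_force()))
    p,q=pose(i,.043,.0028,sg); movel(p,q,v=v); F.append(np.linalg.norm(read_ft_force()))
    p,q=pose(i,.043,.036,sg); movel(p,q,v=.1)
    print(i,"F",np.round(F,1),"t",read_time_s(),read_ee_pos().round(4)-np.round(p,4))
    return max(F)
def look(ns=("top","side")):
    return fit([ (lambda W,d:W[d>0])(cloud(d,camera_info(n)),d) for n in ns for _,d in[capture(n)]])
E
python3 - <<'E'
from go import *
for sg in(1,-1):
    print(sg,[None if (j:=solve_ik(*pose(i,.0,.036,sg))) is None else np.round(j,2) for i in(1,3,5)])
E
```

```text
1 [array([ 0.58,  0.4 , -0.54,  1.76,  0.23,  1.05, -0.46]), array([ 0.5 ,  0.47, -0.68,  1.71,  0.33,  1.08, -0.16]), array([ 0.55,  0.54, -0.99,  1.75,  0.49,  1.13,  0.07])]
-1 [array([ 0.97,  0.59, -1.09,  1.75,  0.57,  1.16,  2.43]), array([-0.9 ,  0.71,  1.21,  1.78, -0.72,  1.18, -2.49]), array([-1.01,  0.53,  1.02,  1.82, -0.51,  1.08, -2.28])]
```

sg=+1 keeps the joints comfortably within range for the whole row. I shut lid 1, then check.

```bash
python3 - <<'E'
from go import *
command_gripper(0.0); print(read_gripper_width())
p,q=pose(1,-.004,.036,1)
goto([*p[:2],.2],q); movel(p,v=.15); print(read_ft_force(),read_time_s())
shut(1,1)
W,d=capture("side"); cv2.imwrite("pics/s1.png",W[:,:,::-1]); P=cloud(d,camera_info("side"))
E
```

```text
0.000896074302522728
[ 0.167902   -0.20425365  0.35033176] 4.8667
1 F [0.6 0.8 0.8 0.4 0.6 0.5] t 7.3083 [ 0.0002 -0.0003  0.0004]
```

View pics/s1.png

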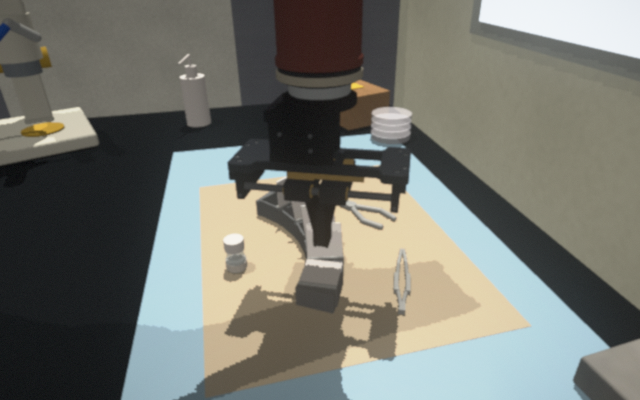

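Lid 1 lies flat at about (320,272) and lid 2 is still open behind the finger. I check its slope by depth before each next lid, then carry on.

```bash
cat >> go.py <<'E'
def slope(i,n="side"):
    _,d=capture(n); P=cloud(d,camera_info(n))[d>0]; b,e,t=frame(i); D=P[:,:2]-(C+.2*e-.022*t); s=D@t
    k=(abs(D@e)<.018)&(s>.006)&(s<.042)&(P[:,2]>.02)&(P[:,2]<.05)
    return np.polyfit(s[k],P[k,2],1).round(3) if k.sum()>20 else k.sum()
E
python3 - <<'E'
from go import *
s=slope(1); print(s)
if abs(s[0])<.12:
    for i in(2,3,4,5):
        movel(*pose(i,-.004,.036,1),v=.1)
        if shut(i,1)>6: break
    p=read_ee_pos(); movel([p[0],p[1],.2])
    set_joints([1.241,.333,.04,1.465,-.013,1.343,-.059])
    print([(slope(i,"top"),slope(i)) for i in range(1,6)]); c,phi,A=look()
    p,_=capture("top"); cv2.imwrite("pics/t2.png",p[:,:,::-1]); print(read_time_s())
E
```

```text
[0.033 0.034]
2 F [1.6 0.8 0.7 0.4 1.  0.5] t 10.2667 [ 0.0003 -0.0003  0.0005]
3 F [1.1 0.7 0.5 0.6 1.1 0.2] t 13.125 [ 0.0003 -0.0002  0.0005]
4 F [1.3 1.7 0.7 0.2 0.9 1.5] t 15.9833 [ 0.0003 -0.0002  0.0005]
5 F [0.4 0.5 0.3 0.5 0.8 0.9] t 18.8417 [ 0.0003 -0.0002  0.0004]
[(array([0.036, 0.033]), array([0.031, 0.034])), (array([0.031, 0.033]), array([0.028, 0.034])), (array([0.034, 0.033]), array([0.019, 0.034])), (array([0.028, 0.033]), array([0.027, 0.034])), (array([0.034, 0.033]), array([0.03 , 0.034]))]
c [ 0.40716079 -0.01268303] half 0.025015197641507128 rms 0.0007756860904999913 47 47 ext -0.5769969302062264 0.8173730253114259 phi 0.12018804755259971
23.375
```

View pics/t2.png

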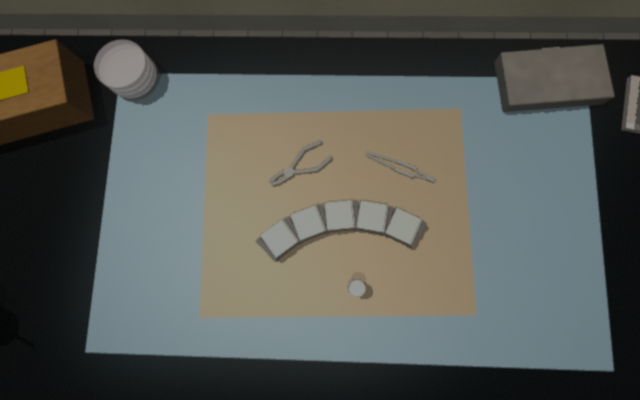

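All five lids are flat (slopes about 0.03 rad, from (278,238) to (405,226)), and the tray and bystanders are where they were.

```bash
python3 -c "
from bench import *
print(sign_off())"
```

```text
the job is handed in; nothing more can be done
None
```

All five lids were closed in order from right to left and lie flat (about 0.03 rad each by depth), with the tray, forceps, nippers and vial where they were in the last picture; the job was handed in at about 23 s, and no verdict was returned.

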